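# Lay a kit carton on its side on the reading deck

## Task

Slide the upright kit carton over the bench, in light contact, until its foot stands square against the front edge of the low reading deck; then push high on its near face so that it tips over that edge and lies on its side on the deck. Slide the lying carton on along the deck until it is fully home against the back stop, with the sensing paddle pressed in, and leave it there. The board crushes easily, so never press on the carton with more than 20 N, and leave everything else on the bench where it is.

Things in the scene. Friction and masses are not known exactly. Their poses are not given: they have to be found in the camera images.
- carton: Off-white carton with a pale band: 100 mm deep (x), 110 wide (y), 130 high (z), 0.4 to 0.65 kg, slippery (friction 0.26 to 0.40 on all). Origin: centre of its underside. Starts upright, x within 0.2 rad of the deck's x, 20 to 60 mm short of the deck, within 20 mm of its centre line. Lying as wanted: its z along the deck's x, its x down, origin mid near end, 50 mm above the deck.
- deck: Fixed low light grey deck, 200 mm wide (y), 12 high: a step up. Origin on the bench, middle of its front edge; x runs along the deck, away from that edge, z up. Side rims 10 mm high from x = 100 to 250, 180 apart. A rigid upright back stop, 150 wide, top 68 above the bench, is clamped across it, front face anywhere from x = 145 to 180 mm: not measured, to be felt or seen.
- paddle (a joint): Small black sensing paddle (30 mm wide, 24 mm high, centre 46 mm above the bench) in the middle of the back stop's front face. 0 m: standing out 6 mm; 0.006 m: pressed flush with the back stop. Light return spring, 0.4 N when fully in, too weak to push the carton back.
- rack: Blue tube rack, 90 x 130 x 35 mm plus white caps, standing loose to the left of the deck (origin under its centre). A bystander.
- bottle: Clear bottle with blue cap, 64 mm across, 160 mm high, loose to the right of the deck (origin under its centre). A bystander.
- jar: Amber jar with white lid, 66 mm across, 85 mm high, loose on the bench to the left of the carton (origin under its centre). A bystander.
- tips: Pipette tip box, clear plastic, 85 x 125 x 55 mm, loose on the bench to the right of the carton (origin under its centre). A bystander.
Things that resemble listed ones, but are neither listed nor needed, are in the scene too. Of the things that look like the carton, take the one that is farthest from the robot's base at the start.

How it is judged:
On the way, in this order (a step that is already met when the one before it is completed fails the run):
1. the carton, still upright, stands square (within 0.15 rad) with its foot within 7 mm of the deck's front edge (x of carton in the frame of deck above -0.057 m and angle between carton's own z axis and vertical below 0.2 rad and angle between the x axis of carton and the x axis of deck, either way round below 0.15 rad).
2. the carton lies on its side on the deck (angle between carton's own x axis and vertical above 3.06 rad and height (world z) of carton between 0.057 and 0.067 m), for 0.2 s.
At the end, for the whole second after the job is handed in: The carton lies still on its side flat on the deck, the former far face down, within 0.12 rad of square and within 40 mm of the centre line, home against the back stop so that the paddle is pressed in by more than 4 mm (all of step 2 and value of joint paddle above 0.004 m and angle between the z axis of carton and the x axis of deck, either way round below 0.12 rad and y of carton in the frame of deck between -0.04 and 0.04 m and linear speed of carton below 0.01 m/s); the robot touches nothing.
It fails at once if the robot presses on the carton with more than 20 N (contact force between any of the arm, the fingers and carton above 20 N).
It fails at once if a bystander is shifted by more than 15 mm (distance of any of rack, bottle, jar, tips from where it was at the start of the episode above 0.015 m).
It also fails if it takes over 72 s, if anything falls off the work surface, if the arm or the gripper's body presses on something with over 40 N, if the wrist force passes 120 N, or if a joint passes its speed limit or range.

## Robot

A 7-joint arm with a two-finger parallel gripper is mounted at the origin on the work surface. World frame = base frame: x ahead of the robot, y to its left, z up, the work surface at z = 0. Lengths are in m, angles in rad, forces in N, time in s.
With the tool pointing down it reaches from about 0.425 to 0.925 m from the base axis. Payload 6.8 kg.
Tool frame: the origin (TCP) lies on the mounting face of the last link; the fingertips stand 173 mm ahead of it and the grasp point (between the pads) lies 155 mm ahead of it; z points along the fingers, y is the direction in which the jaws open and shut (so a half turn about z gives the same grasp; the last joint's range is limited). The gripper opens to 85 mm and grips with 20 to 120 N. Pads are 22 mm wide; open, the fingers measure 114 mm over their backs; the gripper's body (76 mm by 85 mm) begins 54 mm behind the grasp point. The pads swing forward as they close: fully open they stand 13 mm farther back than shut.
Start: joints at [1.126, 0.477, 0.022, 1.555, -0.011, 1.109, -0.083], TCP at [0.223, -0.637, 0.405] pointing down, gripper open.
Joint ranges: [-2.96, 2.96], [-0.34, 2.1], [-1.41, 1.46], [0.24, 2.44], [-1.37, 4.51], [0.17, 1.92], [-2.96, 2.96]. Speed limits (rad/s): [2.39, 2.39, 3.14, 3.14, 3.14, 3.14, 3.14].

## Interface

Orientations are given as a unit quaternion [w, x, y, z].
In Python, from station import sensors, read_camera, bot gives the robot as it stands. The module is installed in compiled form; this text tells all that it offers.
- The arm moves only by the tool play_rows, never from a script. Its argument "commands" is a list of rows, each a list of 4 numbers: the shift along the tool's x, y, z in m, then the turn about the tool's z in degrees. A call has 1 to 20 rows; each row shifts and turns the commanded pose from where the row before left it, along the tool's axes as they then stand; what a row does not reach is not made up. A row lasts 1/10 s, in which the tool goes at most 50 mm and 8.59 degrees, less where a joint would pass 70% of its speed; a pose out of reach is approached as far as the arm can. A call with a gripper value outside its range is refused whole. "claw" is the finger opening in m, from 0 to 0.0854, set as the call begins (left out, the last holds). The fingers move at their own pace and stop on an object; "force" is the grip in N (left out, the last holds). Time passes only in rows, so rows that do not move let the fingers close. It gives the time, the measured TCP pose, the force and the opening at its end, in the units of the state.
- sensors.get_obs(): the state, without advancing time (a new reading comes with each control period).
- read_camera(name): name is "scene" or "side" or "wrist"; returns a dict with "frame" (384x512x3 uint8, blue, green, red), "depth" (384x512 float32, m along the optical axis (not along the pixel's ray), 0 where there is no reading), "fx", "fy", "cx", "cy" (pixels), "rvec" (rotation vector, rad) and "tvec" (3), from world to camera coordinates, as OpenCV has them; the wrist camera has in their place "T_tool_cam" (4x4, takes a point from camera to tool coordinates, whose origin is the TCP and whose axes are the flange's). Camera axes: x right, y down, z forward; pixel columns grow to the right and rows downward; lengths in m; the calibration is good to about 2 mm. A picture is of the moment at which its call begins: read the wrist's pose just before it.
- bot.hand_in(): hands the job in, once; it reports no verdict.
The state is a dict: "t": time; "q": joint angles; "joint_vel": joint speeds; "joint_torque": joint torques, N m; "eef_pos": TCP position; "tool_rot": TCP orientation; "contact_force": force on the tool from outside, world axes, zero at the start; "torque": the same for the moment, N m; "gripper_width": opening from 0.0 (shut) to 1.0 (fully open).
Only numpy, scipy, OpenCV 4.12 (cv2) and the standard library are available. Lean on these libraries where they do the work, as an engineer would, in place of code of your own. Each camera call takes 0.05 s, during which the arm holds its last target.

## Working session

There is one attempt and no reset: what is moved stays moved. The work goes in short steps, Python scripts to look and compute and a tool call to move; the robot and the scene stay as the last step left them, time stands still between calls to the robot, and variables do not carry over. Pictures are saved under pics/ and viewed, and the job is handed in when it is done.

Besides the shell and the picture viewer there is one more tool, called after "Emit:" by a JSON object that holds its "method" and its "body", one argument or row to a line. play_rows: Moves the arm, as the interface text tells. Its arguments: {"type":"object","properties":{"commands":{"type":"array"},"claw":{"type":"number"},"force":{"type":"number"}},"required":["commands"]}

```bash
mkdir -p pics; cat > h.py <<'E'
import numpy as np, cv2
from station import sensors, read_camera, bot
from scipy.spatial.transform import Rotation as R
def q2R(q): return R.from_quat([q[1],q[2],q[3],q[0]]).as_matrix()
def cloud(c, obs=None):
    d=c["depth"]; v,u=np.indices(d.shape)
    P=np.stack([(u-c["cx"])/c["fx"]*d,(v-c["cy"])/c["fy"]*d,d],-1)
    if "rvec" in c:
        Rm=cv2.Rodrigues(np.array(c["rvec"],float))[0]; W=(P-np.array(c["tvec"]).ravel())@Rm
    else:
        T=np.array(c["T_tool_cam"]); W=P@T[:3,:3].T+T[:3,3]
        W=W@q2R(obs["tool_rot"]).T+np.array(obs["eef_pos"])
    W[d<=0]=np.nan
    return W
E
python3 - <<'E'
from h import *
o=sensors.get_obs(); print(o)
for n in ["scene","side","wrist"]:
    o=sensors.get_obs()
    c=read_camera(n); cv2.imwrite(f"pics/{n}0.png",c["frame"]); np.savez(f"{n}0.npz",W=cloud(c,o),f=c["frame"],**{k:np.array(v) for k,v in c.items() if k not in("frame",)})
print(sensors.get_obs()["t"])
E
```

```text
{'t': 0.0, 'q': array([ 1.12589544,  0.4777804 ,  0.02233755,  1.55647004, -0.01152157,
        1.10927317, -0.0831036 ]), 'joint_vel': array([-1.45752202e-03,  3.81916929e-04,  1.35648925e-03, -3.12847668e-04,
       -9.27820273e-05,  4.50840726e-04, -4.51668373e-04]), 'joint_torque': array([-6.35678080e-04, -5.96458375e+01,  1.60796173e+00, -2.81204921e+01,
        1.25232138e-02,  9.45267297e-03, -1.32331607e-05]), 'eef_pos': array([ 0.22298528, -0.63680647,  0.40373073]), 'tool_rot': array([-8.77547828e-04,  9.85852874e-01,  1.67610557e-01, -2.06655400e-04]), 'contact_force': array([ 0.3828552 , -0.56621513,  0.63433464]), 'torque': array([-0.02858438, -0.02344054,  0.03642036]), 'gripper_width': 1.0021073943307417}
0.15
```

View pics/scene0.png

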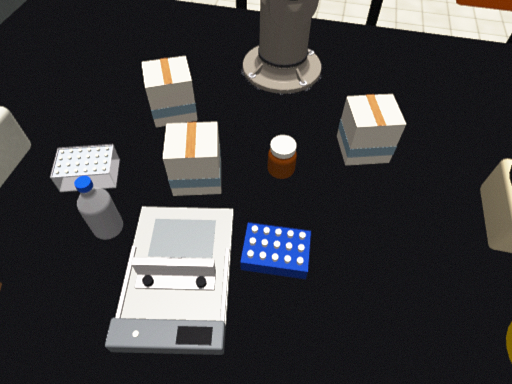

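View pics/side0.png

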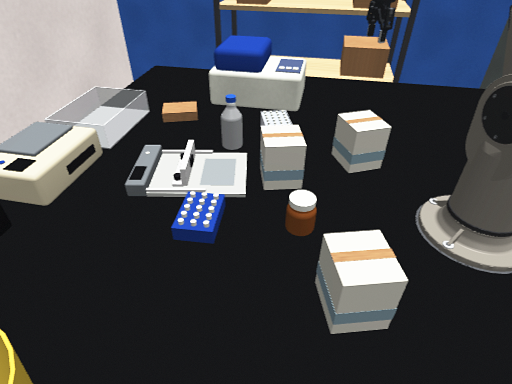

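View pics/wrist0.png

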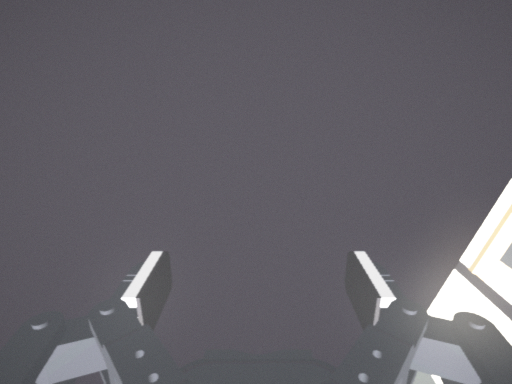

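Three carton lookalikes show in the scene view, at pixels (170,90), (193,158) and (370,130). Next I'll measure each one's distance from the base.

```bash
python3 - <<'E'
from h import *
for n in ["scene","side"]:
    z=np.load(n+"0.npz"); W=z["W"]; f=z["f"]
    print(n,-cv2.Rodrigues(z["rvec"])[0].T@z["tvec"].ravel())
    def reg(u0,u1,v0,v1,zl,zh):
        w=W[v0:v1,u0:u1].reshape(-1,3); m=(w[:,2]>zl)&(w[:,2]<zh); return w[m]
    regs={"scene":{"A":(140,200,50,125),"B":(160,225,115,200),"C":(335,405,90,165)},"side":{"B":(255,308,120,190),"A":(330,390,108,172),"C":(312,402,230,330)}}[n]
    for k,r in regs.items():
        w=reg(*r,0.122,0.138)
        rect=cv2.minAreaRect((w[:,:2]*1000).astype(np.float32))
        print(k,"z",np.median(w[:,2]).round(4),"c",np.round(rect[0],1),np.round(rect[1],1),round(rect[2],2),"dist",np.linalg.norm(rect[0]).round())
    # clusters by height
    m=(W[...,2]>0.02)&(np.hypot(W[...,0],W[...,1])>0.2)&(W[...,0]<1.1)&(abs(W[...,1])<.6)
    nl,lab,st,ce=cv2.connectedComponentsWithStats(m.astype(np.uint8))
    for i in range(1,nl):
        if st[i,4]>60:
            w=W[lab==i]; print(st[i],np.nanpercentile(w,[2,50,98],axis=0).round(3).tolist())
E
python3 - <<'E'
import cv2
f=cv2.imread('pics/scene0.png'); cv2.imwrite('pics/crop1.png',cv2.resize(f[100:360,90:330],None,fx=2.5,fy=2.3,interpolation=cv2.INTER_CUBIC))
E
```

```text
scene [0.97565561 0.12950512 0.71674236]
A z 0.129 c [ 320.4 -214.1] [252.2 110.2] 27.03 dist 385.0
B z 0.1293 c [ 456.6 -117.9] [104.8 109.9] 15.89 dist 472.0
C z 0.1292 c [277.8 254.2] [104.1 111.4] 18.36 dist 377.0
[ 142   56   55   66 2752] [[0.206, -0.298, 0.025], [0.287, -0.235, 0.116], [0.322, -0.179, 0.131]]
[ 338   94   68   67 3613] [[0.232, 0.191, 0.024], [0.311, 0.251, 0.114], [0.339, 0.316, 0.131]]
[   0  107   29   74 1236] [[0.457, -0.548, 0.022], [0.496, -0.541, 0.062], [0.564, -0.538, 0.125]]
[ 163  122   58   70 3641] [[0.409, -0.168, 0.026], [0.493, -0.109, 0.127], [0.519, -0.054, 0.131]]
[268 136  29  39 931] [[0.363, 0.039, 0.023], [0.405, 0.07, 0.073], [0.418, 0.098, 0.086]]
[  50  145   71   91 3948] [[0.462, -0.42, 0.023], [0.553, -0.308, 0.053], [0.66, -0.231, 0.159]]
[ 482  159   30   91 2071] [[0.346, 0.523, 0.022], [0.432, 0.525, 0.067], [0.505, 0.547, 0.111]]
[ 240  223   71   52 2872] [[0.568, 0.036, 0.024], [0.618, 0.099, 0.035], [0.659, 0.161, 0.046]]
[ 127  246   89   44 2444] [[0.685, -0.176, 0.02], [0.713, -0.079, 0.035], [0.742, -0.006, 0.069]]
[ 1
[... 664 characters left out ...]
 0.034], [0.92, -0.366, 0.037]]
[ 260  110   46   74 2907] [[0.398, -0.406, 0.024], [0.46, -0.073, 0.091], [0.548, -0.05, 0.131]]
[ 332  110   59   58 2571] [[0.19, -0.288, 0.023], [0.258, -0.209, 0.096], [0.321, -0.175, 0.131]]
[ 124  140  100   97 3486] [[0.567, -0.146, 0.021], [0.654, 0.045, 0.036], [0.841, 0.166, 0.068]]
[ 285  190   31   41 1047] [[0.356, 0.048, 0.022], [0.385, 0.092, 0.064], [0.415, 0.103, 0.086]]
[  0 205   9  23 107] [[1.024, 0.204, 0.021], [1.026, 0.213, 0.034], [1.028, 0.228, 0.059]]
[ 316  230   92   98 6999] [[0.218, 0.208, 0.025], [0.28, 0.293, 0.124], [0.337, 0.322, 0.131]]
[  0 330  32  54 949] [[0.613, 0.527, 0.1], [0.638, 0.54, 0.198], [0.711, 0.565, 0.221]]
```

View pics/crop1.png

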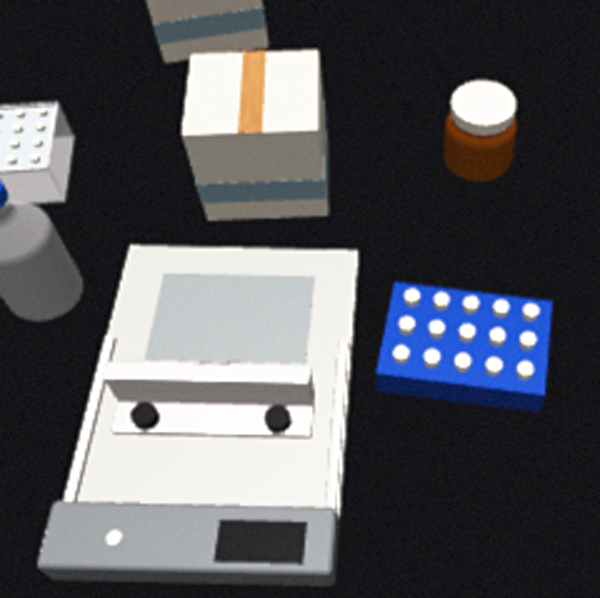

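B at (193,158) is the farthest, at 471 mm from the base against 353 and 377 for the others. It also stands in front of the deck, as described. Next I'll fit the deck and the bystanders.

```bash
python3 - <<'E'
from h import *
for n in ["scene","side"]:
    z=np.load(n+"0.npz"); W=z["W"]; f=z["f"].astype(int)
    # deck surface: bright, z approx 0.012
    br=f.min(-1)>90
    m=br&(abs(W[...,2]-0.012)<0.006)&(W[...,0]>0.45)&(W[...,0]<0.95)&(W[...,1]>-0.3)&(W[...,1]<0.1)
    m=cv2.morphologyEx(m.astype(np.uint8),cv2.MORPH_OPEN,np.ones((3,3)))
    nl,lab,st,ce=cv2.connectedComponentsWithStats(m)
    for i in range(1,nl):
        if st[i,4]>150:
            w=W[lab==i]; r=cv2.minAreaRect((w[:,:2]*1000).astype(np.float32)); print(n,st[i],"z",np.median(w[:,2]).round(4),np.round(r[0],1),np.round(r[1],1),round(r[2],2)); print(cv2.boxPoints(r).round(1).tolist())
    # stop top
    m=br&(abs(W[...,2]-0.068)<0.004)&(W[...,0]>0.6)&(W[...,0]<0.8)&(W[...,1]>-0.22)&(W[...,1]<0.03)
    w=W[m]; r=cv2.minAreaRect((w[:,:2]*1000).astype(np.float32)); print("stop",len(w),np.median(w[:,2]),cv2.boxPoints(r).round(1).tolist(),r[2])
    for k,(zl,zh,x0,x1,y0,y1) in {"jar":(0.08,.09,.33,.45,.02,.13),"tips":(.045,.062,.38,.55,-.45,-.2),"rack":(.03,.038,.5,.7,.02,.2),"bottle":(.14,.165,.45,.7,-.4,-.15),"Btop":(.124,.134,.38,.54,-.2,-.03)}.items():
        m=(W[...,2]>zl)&(W[...,2]<zh)&(W[...,0]>x0)&(W[...,0]<x1)&(W[...,1]>y0)&(W[...,1]<y1)
        w=W[m]
        if len(w)>10:
            r=cv2.minAreaRect((w[:,:2]*1000).astype(np.float32)); print(k,len(w),np.round(r[0]),np.round(r[1]),round(r[2],1))
E
```

```text
scene [ 121  207  112  114 8024] z 0.0116 [668.9 -86.2] [244.8 200.5] 11.5
[[529.0, -12.399999618530273], [568.9000244140625, -208.89999389648438], [808.7999877929688, -160.10000610351562], [768.7999877929688, 36.400001525878906]]
stop 657 0.06734041169068465 [[679.9000244140625, -7.5], [709.5, -155.10000610351562], [726.0999755859375, -151.8000030517578], [696.5, -4.199999809265137]] 11.343174934387207
jar 407 [387.  67.] [56. 56.] 7.5
tips 1659 [ 507. -364.] [ 89. 127.] 18.0
rack 2195 [612.  98.] [ 92. 130.] 4.0
bottle 256 [ 629. -262.] [28. 29.] 31.5
Btop 1949 [ 457. -118.] [105. 110.] 15.9
side [149 152  31  36 749] z 0.0119 [769.6 -72.6] [ 67.  173.8] 16.14
[[713.2999877929688, 1.600000023841858], [761.5999755859375, -165.39999389648438], [825.9000244140625, -146.8000030517578], [777.5999755859375, 20.200000762939453]]
side [ 186  152   61   44 2165] z 0.0121 [624.2 -91.7] [151.3 199.8] 11.01
[[530.7999877929688, -8.100000381469727], [569.0, -204.3000030517578], [717.5, -175.39999389648438], [679.4000244140625, 20.799999237060547]]
side [146 191  40   5 160] z 0.0115 [726.1  27.7] [99.8  7.3] 11.14
[[676.5, 21.600000381469727], [677.9000244140625, 14.5], [775.7999877929688, 33.79999923706055], [774.4000244140625, 40.900001525878906]]
stop 181 0.06782889870612198 [[680.7000122070312, -3.9000000953674316], [710.0, -150.60000610351562], [725.2999877929688, -147.5], [696.0, -0.8999999761581421]] 11.290372848510742
jar 393 [385.  71.] [56. 57.] 7.1
tips 375 [ 510. -366.] [ 86. 118.] 19.8
rack 1181 [612. 101.] [ 91. 133.] 4.2
bottle 89 [ 629. -256.] [29. 26.] 53.4
Btop 923 [ 457. -114.] [100. 112.] 16.5
```

Deck frame: origin about (0.5495, -0.1085), yaw about 11.25°, and the stop's front face near x = 149 mm. Target carton B is at (0.457, -0.116), yaw about 16.3°, which puts it 42 mm short of the deck and about 10 mm left of the centre line. I'll push its near face with both fingers side by side, starting with a move above and behind it.

Emit:
{"method": "play_rows", "body": {
  "commands": [
    [0.018,-0.0233,0,0.17],
    [0.018,-0.0233,0,0.17],
    [0.018,-0.0233,0,0.17],
    [0.018,-0.0233,0,0.17],
    [0.018,-0.0233,0,0.17],
    [0.018,-0.0233,0,0.17],
    [0.018,-0.0233,0,0.17],
    [0.018,-0.0233,0,0.17],
    [0.018,-0.0233,0,0.17],
    [0.018,-0.0233,0,0.17],
    [0.018,-0.0233,0,0.17],
    [0.018,-0.0233,0,0.17],
    [0.018,-0.0233,0,0.17],
    [0.018,-0.0233,0,0.17],
    [0.018,-0.0233,0,0.17],
    [0.018,-0.0233,0,0.17],
    [0.018,-0.0233,0,0.17],
    [0.018,-0.0233,0,0.17],
    [0,0,0,0],
    [0,0,0,0]
  ],
  "claw": 0.05,
  "force": 20
}}

```text
t: 2.15
eef_pos: [0.4029, -0.1384, 0.4046]
tool_rot: [0.0, 0.99, 0.142, -0.0]
contact_force: [-0.3, -0.2, 0.6]
gripper_width: 0.588
```

```bash
cat >> h.py <<'E'
D0=np.array([0.5495,-0.1085]); YAW=np.deg2rad(11.25)
def st():
    o=sensors.get_obs(); p=np.array(o["eef_pos"]); Rm=q2R(o["tool_rot"])
    yaw=np.degrees(np.arctan2(Rm[1,0],Rm[0,0])); d=p[:2]-D0; c,s=np.cos(YAW),np.sin(YAW)
    print("t",round(o["t"],2),"p",p.round(4),"yaw",yaw.round(2),"down",Rm[:,2].round(3),"deck xy",np.round([c*d[0]+s*d[1],-s*d[0]+c*d[1]],4),"F",np.round(o["contact_force"],2),"q",np.round(o["q"],3),"g",round(o["gripper_width"],2))
    return o
E
python3 - <<'E'
from h import *
o=st()
c=read_camera("wrist"); cv2.imwrite("pics/w1.png",c["frame"])
T=c["T_tool_cam"]; print(np.round(T,4).tolist())
W=cloud(c,o); m=(abs(W[...,2]-.13)<.006)&(W[...,0]>.38)&(W[...,0]<.56)&(W[...,1]>-.2)&(W[...,1]<-.03)
w=W[m]; r=cv2.minAreaRect((w[:,:2]*1000).astype(np.float32)); print(len(w),r,cv2.boxPoints(r).round(1).tolist())
E
```

```text
t 2.15 p [ 0.4029 -0.1384  0.4046] yaw 16.32 down [-0. -0. -1.] deck xy [-0.1496 -0.0007] F [-0.28 -0.17  0.55] q [ 0.497  0.08  -0.326  2.098  0.032  0.968 -1.133] g 0.59
[[0.0002, -0.948, -0.3183, 0.0809], [1.0, 0.0007, -0.0016, 0.0003], [0.0017, -0.3183, 0.948, 0.0318], [0.0, 0.0, 0.0, 1.0]]
18197 ((456.2547302246094, -116.900634765625), (100.38694763183594, 110.47509002685547), 16.000965118408203) [[392.79998779296875, -77.5999984741211], [423.20001220703125, -183.8000030517578], [519.7000122070312, -156.1999969482422], [489.29998779296875, -50.0]]
```

View pics/w1.png

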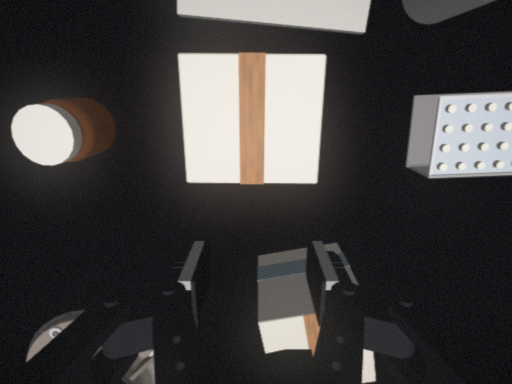

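The wrist camera gives the carton at (0.4563, -0.1169), yaw 16.0°. It shows the orange band running through column 252, between rows 53 and 184. The inner reach limit stops me directly behind it, so I'll shift about 14 mm to the right, where there's more room.

Emit:
{"method": "play_rows", "body": {
  "commands": [
    [0,0.014,0,0],
    [-0.01,0,0,0],
    [0,0,0,0]
  ]
}}

```text
t: 2.5
eef_pos: [0.3958, -0.1566, 0.4044]
tool_rot: [-0.0, 0.99, 0.139, -0.001]
contact_force: [-0.1, 0.1, 0.3]
gripper_width: 0.586
```

```bash
python3 - <<'E'
from h import *
st()
E
```

```text
t 2.5 p [ 0.3958 -0.1566  0.4044] yaw 16.02 down [-0.001 -0.    -1.   ] deck xy [-0.1601 -0.0172] F [-0.15  0.14  0.32] q [ 0.524  0.079 -0.307  2.1    0.029  0.968 -1.09 ] g 0.59
```

Emit:
{"method": "play_rows", "body": {
  "commands": [
    [0,0,0.018,0],
    [0,0,0.018,0],
    [0,0,0.018,0],
    [0,0,0.018,0],
    [0,0,0.018,0],
    [0,0,0.018,0],
    [0,0,0.018,0],
    [0,0,0.018,0],
    [0,0,0,0],
    [0,0,0,0]
  ]
}}

```text
t: 3.5
eef_pos: [0.3971, -0.1551, 0.2609]
tool_rot: [-0.0, 0.99, 0.141, -0.0]
contact_force: [0.4, 0.3, 0.5]
gripper_width: 0.584
```

```bash
python3 - <<'E'
from h import *
o=st()
c=read_camera("wrist"); cv2.imwrite("pics/w2.png",c["frame"])
c=read_camera("side"); cv2.imwrite("pics/s2.png",cv2.resize(c["frame"][60:260,130:440],None,fx=2.5,fy=2.5))
E
```

```text
t 3.5 p [ 0.3971 -0.1551  0.2609] yaw 16.2 down [-0.001  0.    -1.   ] deck xy [-0.1585 -0.016 ] F [0.38 0.3  0.49] q [ 0.476  0.308 -0.287  2.236  0.149  0.615 -1.208] g 0.58
```

View pics/s2.png

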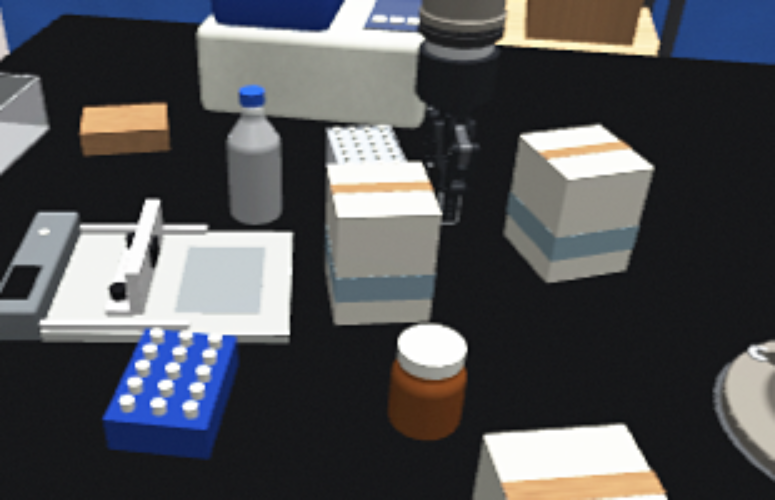

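View pics/w2.png

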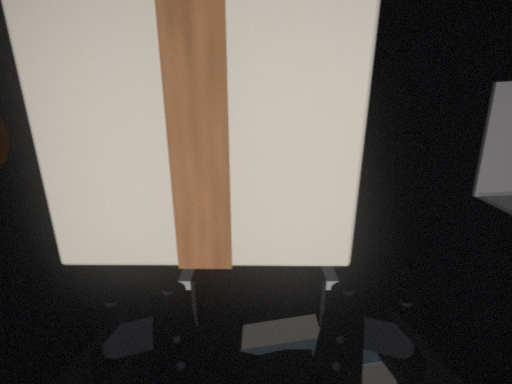

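The side view shows the fingers just behind the carton's near face at around (447,215). In the wrist view the near edge is at row 266, clear of both fingers at columns 190 and 330. I'll slide it forward slowly, easing the yaw round to match the deck.

Emit:
{"method": "play_rows", "body": {
  "commands": [
    [0.002,0,0,0],
    [0.002,0,0,0],
    [0.002,0,0,0],
    [0.002,0,0,0],
    [0.002,0,0,0.4],
    [0.002,0,0,0.4],
    [0.002,0,0,0.4],
    [0.002,0,0,0.4],
    [0.002,0,0,0.4],
    [0.002,0,0,0.4],
    [0.002,0,0,0.4],
    [0.002,0,0,0.4],
    [0.002,0,0,0.4],
    [0.002,0,0,0.4],
    [0.002,0,0,0.4],
    [0.002,0,0,0.4]
  ]
}}

```text
t: 5.2
eef_pos: [0.4281, -0.1468, 0.2607]
tool_rot: [0.0, 0.995, 0.099, -0.0]
contact_force: [-6.6, -0.4, 4.8]
gripper_width: 0.586
```

```bash
cat >> h.py <<'E'
def todeck(p):
    d=np.asarray(p)[...,:2]-D0; c,s=np.cos(YAW),np.sin(YAW)
    return np.stack([c*d[...,0]+s*d[...,1],-s*d[...,0]+c*d[...,1]],-1)
def carton(name="scene",save=None,zt=.13,tol=.006,box=(-.2,.2,-.1,.12)):
    o=sensors.get_obs(); c=read_camera(name)
    if save: cv2.imwrite(save,c["frame"])
    W=cloud(c,o); d=todeck(W)
    m=(abs(W[...,2]-zt)<tol)&(d[...,0]>box[0])&(d[...,0]<box[1])&(d[...,1]>box[2])&(d[...,1]<box[3])&(c["frame"].astype(int).min(-1)>90 if name!="wrist" else True)
    w=d[m]; r=cv2.minAreaRect((w*1000).astype(np.float32)); print(name,len(w),"z",np.median(W[m][:,2]).round(4),"deck c",np.round(r[0],1),np.round(r[1],1),round(r[2],2))
    return c,W
E
python3 - <<'E'
from h import *
st(); carton("scene","pics/sc3.png"); carton("side","pics/s3.png"); carton("wrist","pics/w3.png")
E
```

```text
t 5.2 p [ 0.4281 -0.1468  0.2607] yaw 11.4 down [-0.001 -0.    -1.   ] deck xy [-0.1265 -0.0139] F [-6.6  -0.36  4.78] q [ 0.42   0.342 -0.266  2.181  0.149  0.636 -1.323] g 0.59
scene 2108 z 0.1305 deck c [-75.7   7. ] [126.2 110. ] 2.37
side 939 z 0.1311 deck c [-62.8  10.8] [102.  113.7] 0.73
wrist 95949 z 0.1303 deck c [-79.4  -2.6] [118.  133.5] 0.28
```

```bash
python3 - <<'E'
import cv2
f=cv2.imread("pics/s3.png"); cv2.imwrite("pics/s3c.png",cv2.resize(f[70:220,200:380],None,fx=4,fy=4,interpolation=cv2.INTER_CUBIC))
E
```

```text
(no output)
```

View pics/s3c.png

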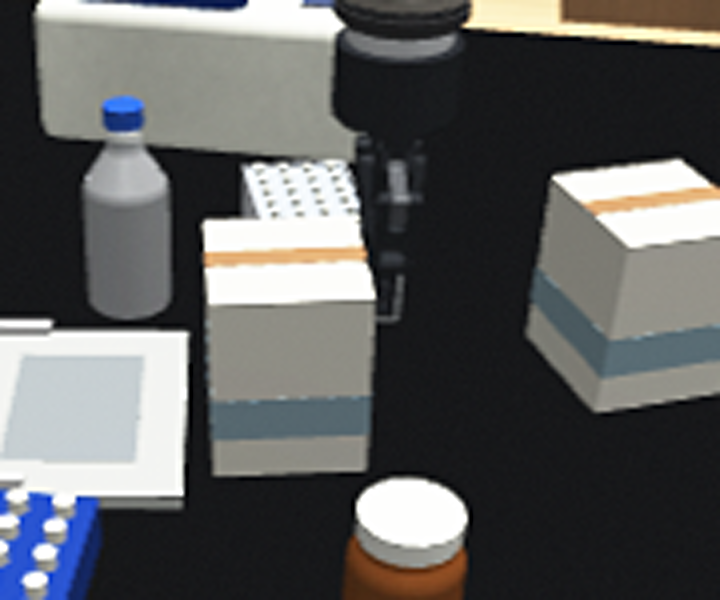

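View pics/w3.png

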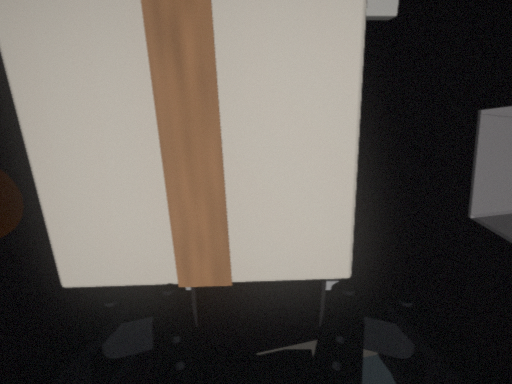

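Nothing is touching the top and the carton slides as intended, now at deck x of about -63 mm. A reading of 6.6 N is more than I expected, so I'll pause and read the force again.

Emit:
{"method": "play_rows", "body": {
  "commands": [
    [0,0,0,0],
    [0,0,0,0]
  ]
}}

```text
t: 5.55
eef_pos: [0.4282, -0.1468, 0.2607]
tool_rot: [-0.0, 0.995, 0.1, 0.0]
contact_force: [-3.6, -1.1, 1.8]
gripper_width: 0.588
```

```bash
python3 - <<'E'
from h import *
st(); carton("side"); st()
E
```

```text
t 5.55 p [ 0.4282 -0.1468  0.2607] yaw 11.43 down [ 0.  0. -1.] deck xy [-0.1264 -0.0139] F [-3.59 -1.13  1.81] q [ 0.42   0.342 -0.266  2.181  0.149  0.635 -1.323] g 0.59
side 933 z 0.1311 deck c [-65.4  11.2] [104.4 113.1] 3.11
t 5.6 p [ 0.4282 -0.1468  0.2607] yaw 11.43 down [ 0.  0. -1.] deck xy [-0.1264 -0.0139] F [-2.55 -0.54  1.65] q [ 0.42   0.342 -0.266  2.181  0.149  0.635 -1.323] g 0.58
```

Emit:
{"method": "play_rows", "body": {
  "commands": [
    [0.001,0,0,0],
    [0.001,0,0,0],
    [0.001,0,0,0],
    [0.001,0,0,0],
    [0.001,0,0,0],
    [0.001,0,0,0],
    [0.001,0,0,0],
    [0.001,0,0,0],
    [0.001,0,0,0],
    [0.001,0,0,0]
  ]
}}

```text
t: 6.6
eef_pos: [0.4377, -0.1449, 0.2607]
tool_rot: [-0.0, 0.995, 0.1, -0.0]
contact_force: [-5.8, 0.6, 4.4]
gripper_width: 0.586
```

```bash
python3 - <<'E'
from h import *
st(); carton("scene"); carton("side","pics/s4.png"); 
E
```

```text
t 6.6 p [ 0.4377 -0.1449  0.2607] yaw 11.43 down [-0.001 -0.    -1.   ] deck xy [-0.1168 -0.0139] F [-5.75  0.61  4.43] q [ 0.41   0.353 -0.265  2.162  0.152  0.644 -1.333] g 0.59
scene 2138 z 0.1306 deck c [-57.5   6.8] [108.6 110. ] 1.46
side 934 z 0.1312 deck c [-55.4  10.2] [102.  113.6] 1.22
```

Emit:
{"method": "play_rows", "body": {
  "commands": [
    [0.001,0,0,0],
    [0.001,0,0,0],
    [0.001,0,0,0],
    [0.001,0,0,0],
    [0.001,0,0,0]
  ]
}}

```text
t: 7.2
eef_pos: [0.4425, -0.144, 0.2607]
tool_rot: [0.0, 0.995, 0.099, -0.0]
contact_force: [-5.6, -0.8, 4.5]
gripper_width: 0.588
```

```bash
python3 - <<'E'
from h import *
st(); carton("scene","pics/sc5.png"); carton("side","pics/s5.png"); 
f=cv2.imread("pics/s5.png"); cv2.imwrite("pics/s5c.png",cv2.resize(f[70:220,180:360],None,fx=4,fy=4,interpolation=cv2.INTER_CUBIC))
E
```

```text
t 7.2 p [ 0.4425 -0.144   0.2607] yaw 11.42 down [-0.001 -0.    -1.   ] deck xy [-0.1118 -0.014 ] F [-5.57 -0.75  4.55] q [ 0.405  0.359 -0.264  2.153  0.153  0.648 -1.338] g 0.59
scene 2176 z 0.1306 deck c [-51.4   6.5] [108.  110.7] 1.03
side 941 z 0.1311 deck c [-49.9   9.5] [102.4 112.9] 0.8
```

View pics/s5c.png

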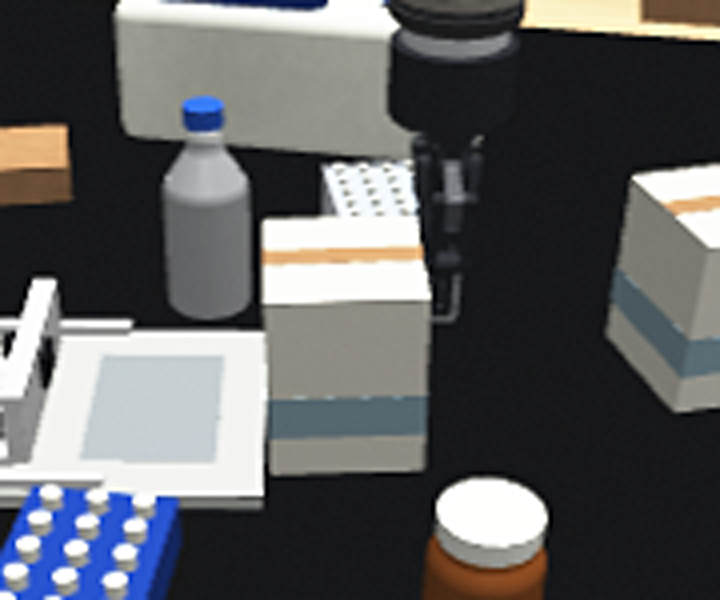

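Emit:
{"method": "play_rows", "body": {
  "commands": [
    [0.001,0,0,0],
    [0.001,0,0,0],
    [0,0,0,0]
  ]
}}

```text
t: 7.6
eef_pos: [0.4447, -0.1437, 0.2608]
tool_rot: [0.0, 0.995, 0.099, -0.0]
contact_force: [-5.6, 0.3, 2.9]
gripper_width: 0.588
```

```bash
python3 - <<'E'
from h import *
st(); carton("scene"); carton("side")
E
```

```text
t 7.6 p [ 0.4447 -0.1437  0.2608] yaw 11.41 down [-0. -0. -1.] deck xy [-0.1097 -0.014 ] F [-5.55  0.28  2.89] q [ 0.403  0.361 -0.264  2.149  0.154  0.649 -1.34 ] g 0.59
scene 2183 z 0.1306 deck c [-56.6   6.2] [121.5 110.6] 0.91
side 916 z 0.1312 deck c [-47.9   9.8] [ 99.6 112.4] 0.08
```

Emit:
{"method": "play_rows", "body": {
  "commands": [
    [-0.003,0,0,0],
    [-0.003,0,0,0],
    [0,-0.008,-0.01,0],
    [0,-0.008,-0.01,0],
    [0,0,0,0]
  ]
}}

```text
t: 8.2
eef_pos: [0.4366, -0.1275, 0.2826]
tool_rot: [0.0, 0.995, 0.101, 0.002]
contact_force: [0.4, -0.5, 0.3]
gripper_width: 0.581
```

```bash
python3 - <<'E'
from h import *
st(); carton("scene","pics/sc6.png"); c,W=carton("side","pics/s6.png"); 
f=cv2.imread("pics/s6.png"); cv2.imwrite("pics/s6c.png",cv2.resize(f[70:220,180:360],None,fx=4,fy=4,interpolation=cv2.INTER_CUBIC))
E
```

```text
t 8.2 p [ 0.4366 -0.1275  0.2826] yaw 11.56 down [ 0.004 -0.    -1.   ] deck xy [-0.1144  0.0034] F [ 0.39 -0.52  0.3 ] q [ 0.391  0.307 -0.283  2.162  0.133  0.685 -1.351] g 0.58
scene 2098 z 0.1293 deck c [-52.9   6.7] [111.2 106.8] 89.86
side 905 z 0.1299 deck c [-53.3  10.6] [102.9 111.6] 1.35
```

View pics/s6c.png

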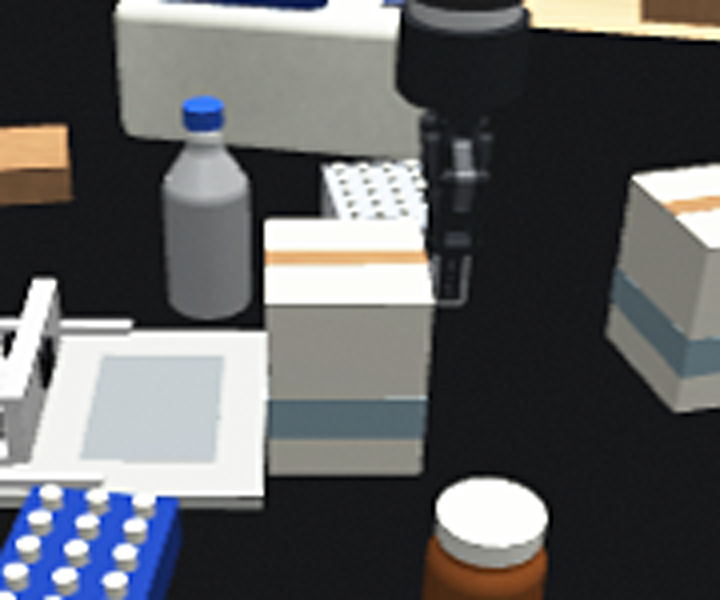

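The carton is back upright with its centre at deck x of about -53 mm, so it was tilted by about 1.5° while I pushed. To be sure the foot is seated, I'll make a low push, which can't tip it.

Emit:
{"method": "play_rows", "body": {
  "commands": [
    [-0.005,-0.004,0,0],
    [0,0,0.011,0],
    [0,0,0.011,0],
    [0,0,0.011,0],
    [0,0,0.01,0],
    [0.002,0,0,0],
    [0.002,0,0,0],
    [0.001,0,0,0],
    [0.001,0,0,0],
    [0.001,0,0,0],
    [0.001,0,0,0]
  ]
}}

```text
t: 9.4
eef_pos: [0.438, -0.1245, 0.2379]
tool_rot: [0.0, 0.995, 0.1, 0.0]
contact_force: [-2.8, -1.7, 1.2]
gripper_width: 0.58
```

```bash
python3 - <<'E'
from h import *
st(); carton("scene"); carton("side")
E
```

```text
t 9.4 p [ 0.438  -0.1245  0.2379] yaw 11.43 down [ 0. -0. -1.] deck xy [-0.1125  0.006 ] F [-2.75 -1.67  1.18] q [ 0.36   0.388 -0.26   2.188  0.178  0.584 -1.401] g 0.58
scene 2232 z 0.1314 deck c [-48.1   5.4] [108.8 112.9] 1.05
side 947 z 0.1321 deck c [-45.3  10.6] [101.7 113. ] 0.96
```

The foot estimate stays at about -52 mm while the top tilts under a light 2.8 N push. The foot is therefore against the edge and step 1 is met, square to about 1°. Next I'll back off, raise the fingers and tip the carton along its arc.

Emit:
{"method": "play_rows", "body": {
  "commands": [
    [-0.004,0,0,0],
    [-0.004,0,0,0],
    [0,0,-0.013,0],
    [0,0,-0.013,0],
    [0,0,-0.012,0],
    [0.002,0,0,0],
    [0.002,0,0,0],
    [0.002,0,0,0],
    [0.002,0,0,0]
  ]
}}

```text
t: 10.4
eef_pos: [0.4378, -0.1243, 0.2751]
tool_rot: [-0.0, 0.995, 0.1, -0.001]
contact_force: [-2.8, -0.2, 1.8]
gripper_width: 0.587
```

Emit:
{"method": "play_rows", "body": {
  "commands": [
    [0.0022,0,-0.002,0],
    [0.0022,0,-0.002,0],
    [0.0022,0,-0.002,0],
    [0.0022,0,-0.002,0],
    [0.0022,0,-0.002,0],
    [0.0022,0,-0.002,0],
    [0.0022,0,-0.002,0],
    [0.0022,0,-0.002,0]
  ]
}}

```text
t: 11.2
eef_pos: [0.4553, -0.121, 0.2919]
tool_rot: [0.0, 0.995, 0.1, 0.0]
contact_force: [-1.2, 0.1, -1.2]
gripper_width: 0.585
```

```bash
python3 - <<'E'
from h import *
st(); c=read_camera("side"); f=c["frame"]
cv2.imwrite("pics/s7c.png",cv2.resize(f[50:210,160:350],None,fx=4,fy=3.7,interpolation=cv2.INTER_CUBIC))
E
```

```text
t 11.2 p [ 0.4553 -0.121   0.2919] yaw 11.43 down [ 0. -0. -1.] deck xy [-0.0948  0.0061] F [-1.18  0.08 -1.22] q [ 0.372  0.315 -0.286  2.119  0.132  0.724 -1.371] g 0.58
```

View pics/s7c.png

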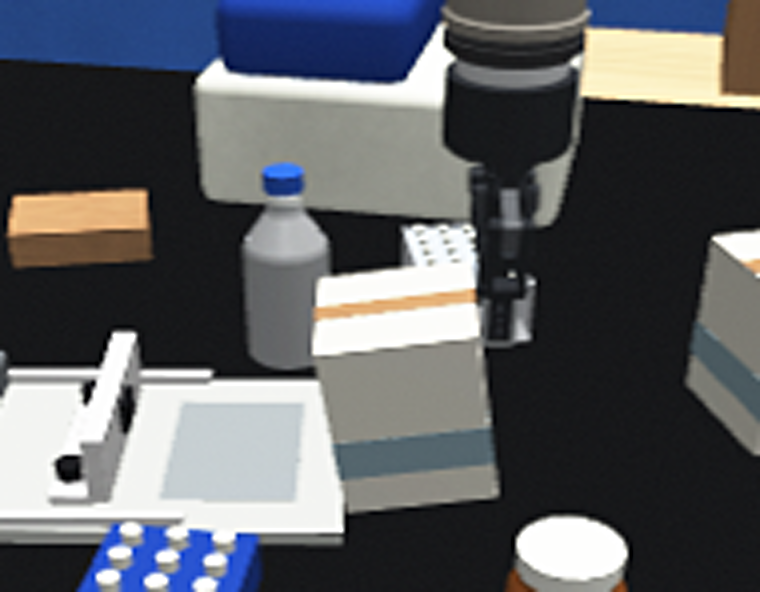

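The carton is tipping forward cleanly by about 9°, with its foot (345,510) held at the edge and low force. I'll continue along the arc.

Emit:
{"method": "play_rows", "body": {
  "commands": [
    [0.0025,0,-0.0014,0],
    [0.0025,0,-0.0014,0],
    [0.0025,0,-0.0014,0],
    [0.0025,0,-0.0014,0],
    [0.0025,0,-0.0014,0],
    [0.0025,0,-0.0014,0],
    [0.0025,0,-0.0014,0],
    [0.0025,0,-0.0014,0],
    [0.0027,0,-0.001,0],
    [0.0027,0,-0.001,0],
    [0.0027,0,-0.001,0],
    [0.0027,0,-0.001,0]
  ]
}}

```text
t: 12.45
eef_pos: [0.4858, -0.1149, 0.3072]
tool_rot: [0.0, 0.995, 0.1, 0.0]
contact_force: [-2.2, -1.2, 4.3]
gripper_width: 0.58
```

```bash
python3 - <<'E'
from h import *
st(); c=read_camera("side"); f=c["frame"]
cv2.imwrite("pics/s8c.png",cv2.resize(f[50:210,140:350],None,fx=3.7,fy=3.7,interpolation=cv2.INTER_CUBIC))
E
```

```text
t 12.45 p [ 0.4858 -0.1149  0.3072] yaw 11.43 down [ 0.001 -0.    -1.   ] deck xy [-0.0637  0.0062] F [-2.21 -1.16  4.29] q [ 0.349  0.332 -0.288  2.046  0.132  0.78  -1.389] g 0.58
```

View pics/s8c.png

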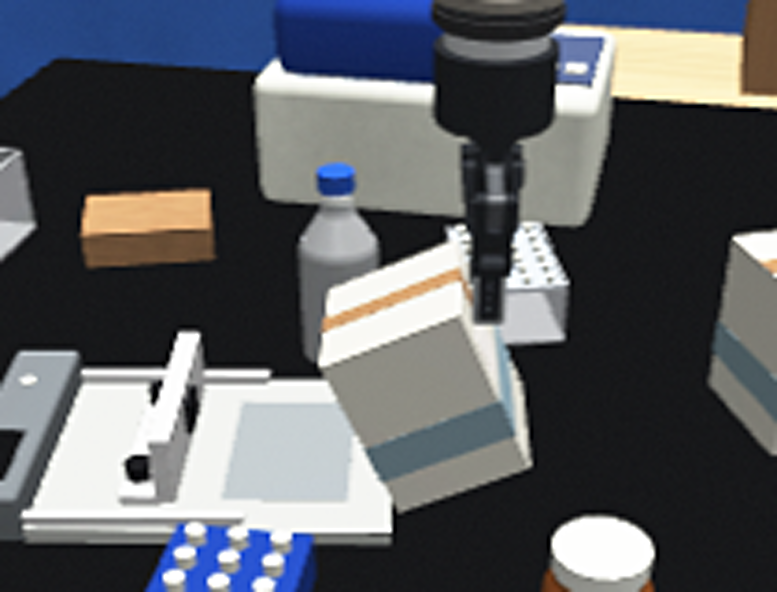

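Emit:
{"method": "play_rows", "body": {
  "commands": [
    [0.0027,0,-0.0009,0],
    [0.0027,0,-0.0009,0],
    [0.0027,0,-0.0009,0],
    [0.0027,0,-0.0009,0],
    [0.0028,0,-0.0006,0],
    [0.0028,0,-0.0006,0],
    [0.0028,0,-0.0006,0],
    [0.0028,0,-0.0006,0],
    [0.0028,0,-0.0004,0],
    [0.0028,0,-0.0004,0],
    [0.0028,0,-0.0004,0],
    [0.0028,0,-0.0004,0]
  ]
}}

```text
t: 13.7
eef_pos: [0.5181, -0.1081, 0.3144]
tool_rot: [-0.0, 0.995, 0.1, 0.0]
contact_force: [-0.7, -0.4, 1.0]
gripper_width: 0.585
```

```bash
python3 - <<'E'
from h import *
st(); c=read_camera("side"); f=c["frame"]
cv2.imwrite("pics/s9c.png",cv2.resize(f[50:210,140:350],None,fx=3.7,fy=3.7,interpolation=cv2.INTER_CUBIC))
E
```

```text
t 13.7 p [ 0.5181 -0.1081  0.3144] yaw 11.44 down [ 0.  0. -1.] deck xy [-0.0307  0.0065] F [-0.7  -0.45  1.05] q [ 0.323  0.366 -0.286  1.973  0.138  0.822 -1.411] g 0.58
```

View pics/s9c.png

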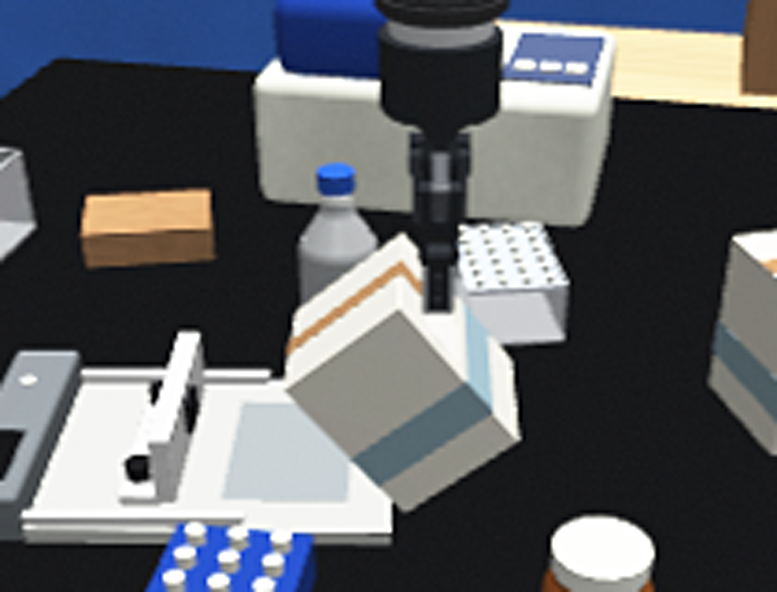

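Now at about 42°, close to the balance point, with little force. A few more millimetres should take it over.

Emit:
{"method": "play_rows", "body": {
  "commands": [
    [0.0025,0,0,0],
    [0.0025,0,0,0],
    [0.0025,0,0,0],
    [0.0025,0,0,0],
    [0.0025,0,0,0],
    [0.0025,0,0,0]
  ]
}}

```text
t: 14.35
eef_pos: [0.5328, -0.1053, 0.3144]
tool_rot: [-0.0, 0.995, 0.1, -0.0]
contact_force: [0.7, -0.8, -0.2]
gripper_width: 0.59
```

```bash
python3 - <<'E'
from h import *
st(); c=read_camera("side"); f=c["frame"]
cv2.imwrite("pics/s10c.png",cv2.resize(f[50:210,140:350],None,fx=3.7,fy=3.7,interpolation=cv2.INTER_CUBIC))
E
```

```text
t 14.35 p [ 0.5328 -0.1053  0.3144] yaw 11.43 down [-0.  0. -1.] deck xy [-0.0158  0.0064] F [ 0.67 -0.8  -0.22] q [ 0.31   0.386 -0.284  1.941  0.143  0.834 -1.422] g 0.59
```

View pics/s10c.png

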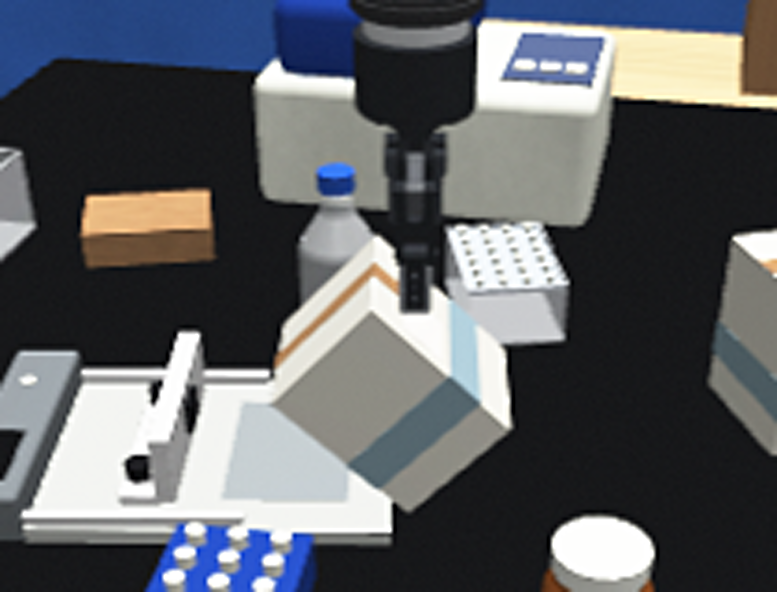

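Emit:
{"method": "play_rows", "body": {
  "commands": [
    [0.0025,0,0,0],
    [0.0025,0,0,0],
    [0.0025,0,0,0],
    [0.0025,0,0,0],
    [0,0,0,0],
    [0,0,0,0]
  ]
}}

```text
t: 15.0
eef_pos: [0.5424, -0.1033, 0.3144]
tool_rot: [-0.0, 0.995, 0.1, -0.0]
contact_force: [0.6, -0.9, -1.3]
gripper_width: 0.584
```

```bash
python3 - <<'E'
from h import *
st(); c=read_camera("side"); f=c["frame"]
cv2.imwrite("pics/s11c.png",cv2.resize(f[50:210,140:350],None,fx=3.7,fy=3.7,interpolation=cv2.INTER_CUBIC))
E
```

```text
t 15.0 p [ 0.5424 -0.1033  0.3144] yaw 11.44 down [-0.  0. -1.] deck xy [-0.0059  0.0065] F [ 0.56 -0.88 -1.33] q [ 0.302  0.399 -0.283  1.921  0.146  0.842 -1.428] g 0.58
```

View pics/s11c.png

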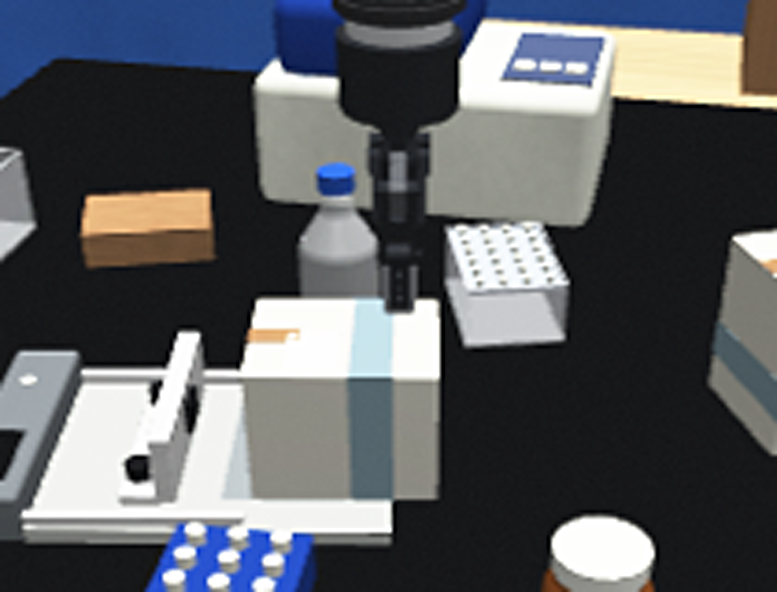

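The carton now lies on the deck with its near end overhanging the front edge. I'll lift clear and measure where it is.

```bash
python3 - <<'E'
from h import *
for n in ["scene","side"]: carton(n,f"pics/{n}12.png",zt=.112,tol=.006,box=(-.1,.15,-.1,.1))
E
```

```text
scene 3161 z 0.1115 deck c [33.7  7.6] [132.1 110.8] 0.15
side 1113 z 0.1119 deck c [34.5 11.7] [128.6 112. ] 0.07
```

Emit:
{"method": "play_rows", "body": {
  "commands": [
    [-0.01,0,-0.005,0],
    [-0.02,0,0,0],
    [-0.02,0,0,0],
    [-0.02,0,0,0],
    [-0.01,0,0,0],
    [0,0,0,0]
  ]
}}

```text
t: 15.75
eef_pos: [0.4626, -0.1196, 0.3197]
tool_rot: [0.0, 0.995, 0.099, -0.0]
contact_force: [0.9, -0.0, 0.4]
gripper_width: 0.595
```

```bash
python3 - <<'E'
from h import *
st()
for n in ["scene","side","wrist"]: carton(n,f"pics/{n}13.png",zt=.112,tol=.006,box=(-.1,.15,-.1,.1))
E
```

```text
t 15.75 p [ 0.4626 -0.1196  0.3197] yaw 11.37 down [-0.001 -0.001 -1.   ] deck xy [-0.0874  0.006 ] F [ 0.86 -0.02  0.38] q [ 0.375  0.282 -0.293  2.081  0.114  0.793 -1.36 ] g 0.59
scene 3193 z 0.1115 deck c [33.2  7.7] [132.1 110.9] 0.69
side 1156 z 0.112 deck c [34.5 11.8] [112.3 128.3] 89.95
wrist 28629 z 0.1111 deck c [3.5 8.3] [ 72.3 111.3] 0.21
```

View pics/wrist13.png

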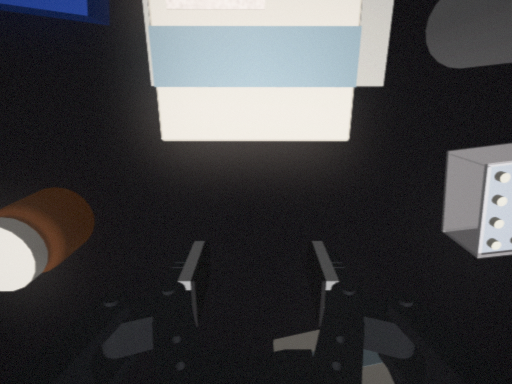

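View pics/scene13.png

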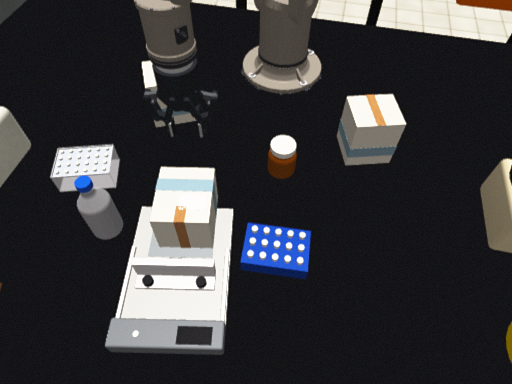

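The carton lies square, within 0.7° in every view, with its top at 0.1115. Its near end is at deck x of about -32 mm (wrist row 140) and its centre at y of about +9 mm. I'll lower behind the near end and push it on along the deck.

Emit:
{"method": "play_rows", "body": {
  "commands": [
    [0,-0.002,0.015,0],
    [0,0,0.015,0],
    [0,0,0.015,0],
    [0,0,0.016,0],
    [0,0,0.016,0],
    [0,0,0.015,0],
    [0.012,0,0,0],
    [0.012,0,0,0],
    [0.01,0,0,0],
    [0,0,0,0]
  ]
}}

```text
t: 16.9
eef_pos: [0.4995, -0.1097, 0.2285]
tool_rot: [0.0, 0.995, 0.1, 0.002]
contact_force: [0.3, -0.4, -0.8]
gripper_width: 0.587
```

Emit:
{"method": "play_rows", "body": {
  "commands": [
    [0.002,0,0,0],
    [0.002,0,0,0],
    [0.002,0,0,0],
    [0.002,0,0,0],
    [0.002,0,0,0],
    [0.002,0,0,0],
    [0.002,0,0,0],
    [0.002,0,0,0],
    [0.002,0,0,0],
    [0.002,0,0,0]
  ]
}}

```text
t: 17.9
eef_pos: [0.5167, -0.1064, 0.2274]
tool_rot: [-0.0, 0.995, 0.1, -0.0]
contact_force: [-3.5, -0.4, -1.5]
gripper_width: 0.581
```

```bash
python3 - <<'E'
from h import *
st()
for n in ["scene","side"]: carton(n,f"pics/{n}14.png",zt=.112,tol=.006,box=(-.1,.18,-.1,.1))
E
```

```text
t 17.9 p [ 0.5167 -0.1064  0.2274] yaw 11.44 down [-0.  0. -1.] deck xy [-0.0318  0.0085] F [-3.53 -0.43 -1.55] q [ 0.286  0.494 -0.25   2.031  0.198  0.639 -1.466] g 0.58
scene 3333 z 0.1116 deck c [44.3  7.9] [136.4 111.2] 0.52
side 1131 z 0.1119 deck c [49.2 12.6] [129.4 113.5] 2.18
```

Emit:
{"method": "play_rows", "body": {
  "commands": [
    [0.002,0,0,0],
    [0.002,0,0,0],
    [0.002,0,0,0],
    [0.002,0,0,0],
    [0.002,0,0,0],
    [0.002,0,0,0],
    [0.002,0,0,0],
    [0.002,0,0,0],
    [0.002,0,0,0],
    [0.002,0,0,0],
    [0.002,0,0,0],
    [0.002,0,0,0],
    [0.002,0,0,0],
    [0,0,0,0]
  ]
}}

```text
t: 19.4
eef_pos: [0.5425, -0.1012, 0.2275]
tool_rot: [-0.0, 0.995, 0.1, 0.001]
contact_force: [-1.4, -0.3, -0.3]
gripper_width: 0.585
```

```bash
python3 - <<'E'
from h import *
st()
for n in ["scene","side"]: carton(n,f"pics/{n}15.png",zt=.112,tol=.006,box=(-.1,.18,-.1,.1))
f=cv2.imread("pics/side15.png"); cv2.imwrite("pics/s15c.png",cv2.resize(f[70:210,120:300],None,fx=4,fy=4,interpolation=cv2.INTER_CUBIC))
E
```

```text
t 19.4 p [ 0.5425 -0.1012  0.2275] yaw 11.44 down [ 0.001  0.    -1.   ] deck xy [-0.0054  0.0085] F [-1.4  -0.3  -0.28] q [ 0.266  0.524 -0.247  1.974  0.199  0.666 -1.477] g 0.59
scene 3541 z 0.1115 deck c [71.7  8. ] [134.2 111. ] 0.11
side 1125 z 0.1119 deck c [72.5 12.5] [112.2 133.4] 89.35
```

View pics/s15c.png

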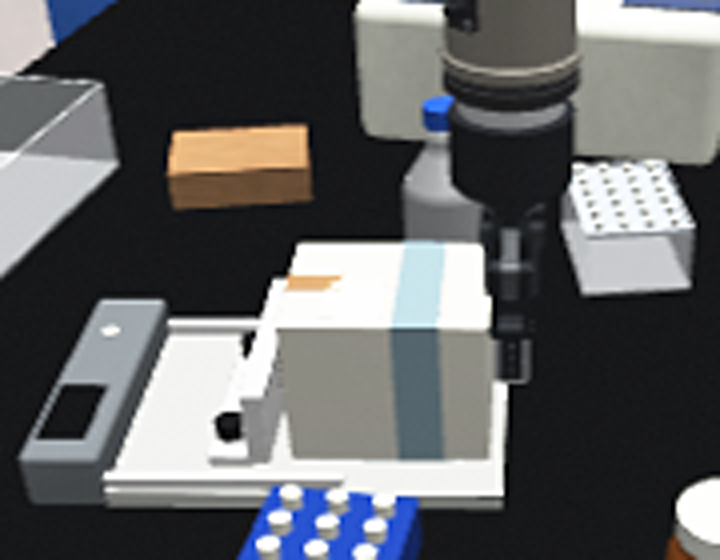

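Nearly there: about 13 mm remains to the stop. I'll go 1 mm at a time and watch the force.

Emit:
{"method": "play_rows", "body": {
  "commands": [
    [0.001,0,0,0],
    [0.001,0,0,0],
    [0.001,0,0,0],
    [0.001,0,0,0],
    [0.001,0,0,0],
    [0.001,0,0,0],
    [0.001,0,0,0],
    [0.001,0,0,0]
  ]
}}

```text
t: 20.3
eef_pos: [0.5499, -0.0997, 0.2275]
tool_rot: [-0.0, 0.995, 0.1, -0.0]
contact_force: [-3.0, -0.6, -0.9]
gripper_width: 0.585
```

Emit:
{"method": "play_rows", "body": {
  "commands": [
    [0.001,0,0,0],
    [0.001,0,0,0]
  ]
}}

```text
t: 20.5
eef_pos: [0.5519, -0.0993, 0.2275]
tool_rot: [0.0, 0.995, 0.1, -0.0]
contact_force: [-3.7, -1.4, 0.4]
gripper_width: 0.584
```

Emit:
{"method": "play_rows", "body": {
  "commands": [
    [0.001,0,0,0]
  ]
}}

```text
t: 20.6
eef_pos: [0.5528, -0.0991, 0.2274]
tool_rot: [-0.0, 0.995, 0.1, -0.0]
contact_force: [-2.4, -0.7, -0.3]
gripper_width: 0.585
```

Emit:
{"method": "play_rows", "body": {
  "commands": [
    [0.001,0,0,0]
  ]
}}

```text
t: 20.7
eef_pos: [0.5533, -0.0991, 0.2274]
tool_rot: [0.0, 0.995, 0.1, -0.001]
contact_force: [-7.2, -0.7, 2.4]
gripper_width: 0.586
```

Emit:
{"method": "play_rows", "body": {
  "commands": [
    [0.001,0,0,0]
  ]
}}

```text
t: 20.8
eef_pos: [0.5536, -0.099, 0.2271]
tool_rot: [0.0, 0.995, 0.099, -0.002]
contact_force: [-9.7, -2.2, 4.0]
gripper_width: 0.586
```

```bash
python3 - <<'E'
from h import *
st()
for n in ["scene","side"]: carton(n,f"pics/{n}16.png",zt=.112,tol=.006,box=(-.1,.18,-.1,.1))
E
```

```text
t 20.8 p [ 0.5536 -0.099   0.2271] yaw 11.4 down [-0.004 -0.    -1.   ] deck xy [0.0059 0.0085] F [-9.66 -2.17  4.03] q [ 0.257  0.538 -0.245  1.948  0.199  0.683 -1.482] g 0.59
scene 3631 z 0.1115 deck c [82.3  8.1] [135.2 110.9] 0.13
side 1115 z 0.112 deck c [84.5 12.3] [130.  110.1] 0.57
```

The force jumped to about 10 N within 2 mm, far above the 0.4 N paddle spring. The carton is therefore against the rigid stop, so I'll back off now.

Emit:
{"method": "play_rows", "body": {
  "commands": [
    [-0.003,0,0,0],
    [-0.006,0,0,0],
    [-0.01,0,0,0],
    [-0.02,0,0,0],
    [-0.02,0,0,0],
    [-0.01,0,0,0],
    [0,0,-0.03,0],
    [0,0,-0.03,0],
    [0,0,-0.03,0],
    [0,0,0,0]
  ]
}}

```text
t: 21.9
eef_pos: [0.4888, -0.1125, 0.3215]
tool_rot: [0.001, 0.995, 0.1, 0.004]
contact_force: [0.9, -0.4, 0.0]
gripper_width: 0.585
```

```bash
python3 - <<'E'
from h import *
st()
for n in ["scene","side"]:
    c,W=carton(n,f"pics/{n}17.png",zt=.112,tol=.006,box=(-.1,.18,-.1,.1))
    d=todeck(W); m=(abs(W[...,2]-.068)<.004)&(d[...,0]>.12)&(d[...,0]<.2)&(abs(d[...,1])<.09)&(c["frame"].astype(int).min(-1)>90)
    print("stop x",np.percentile(d[m][:,0],[2,50,98]).round(4))
    for k,(zl,zh,x0,x1,y0,y1) in {"jar":(0.08,.09,.33,.45,.02,.13),"tips":(.045,.062,.38,.55,-.45,-.2),"rack":(.03,.038,.5,.7,.02,.2),"bottle":(.14,.165,.45,.7,-.4,-.15)}.items():
        m=(W[...,2]>zl)&(W[...,2]<zh)&(W[...,0]>x0)&(W[...,0]<x1)&(W[...,1]>y0)&(W[...,1]<y1); r=cv2.minAreaRect((W[m][:,:2]*1000).astype(np.float32)); print(k,np.round(r[0]),end=" ")
    print()
f=cv2.imread("pics/side17.png"); cv2.imwrite("pics/s17c.png",cv2.resize(f[100:200,130:280],None,fx=5,fy=5,interpolation=cv2.INTER_CUBIC))
f=cv2.imread("pics/scene17.png"); cv2.imwrite("pics/sc17c.png",cv2.resize(f[170:320,100:260],None,fx=4.5,fy=4,interpolation=cv2.INTER_CUBIC))
E
```

```text
t 21.9 p [ 0.4888 -0.1125  0.3215] yaw 11.43 down [ 0.008 -0.001 -1.   ] deck xy [-0.0604  0.0079] F [ 0.92 -0.43  0.01] q [ 0.35   0.313 -0.294  2.031  0.125  0.805 -1.388] g 0.59
scene 3601 z 0.1115 deck c [84.   8.1] [131.6 111. ] 0.12
stop x [0.1478 0.1561 0.1639]
jar [387.  67.] tips [ 508. -364.] rack [611.  98.] bottle [ 629. -262.] 
side 1155 z 0.112 deck c [84.7 12.3] [130.  111.9] 0.14
stop x [0.1224 0.1558 0.1639]
jar [386.  72.] tips [ 507. -361.] rack [612. 100.] bottle [ 630. -259.]
```

View pics/s17c.png

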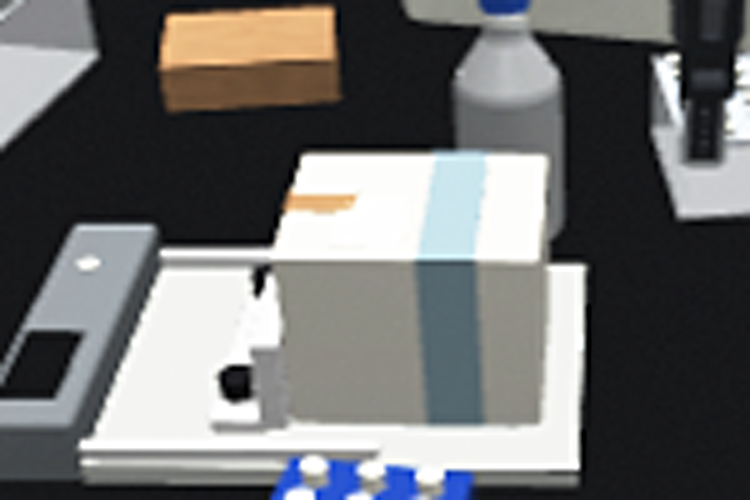

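View pics/sc17c.png

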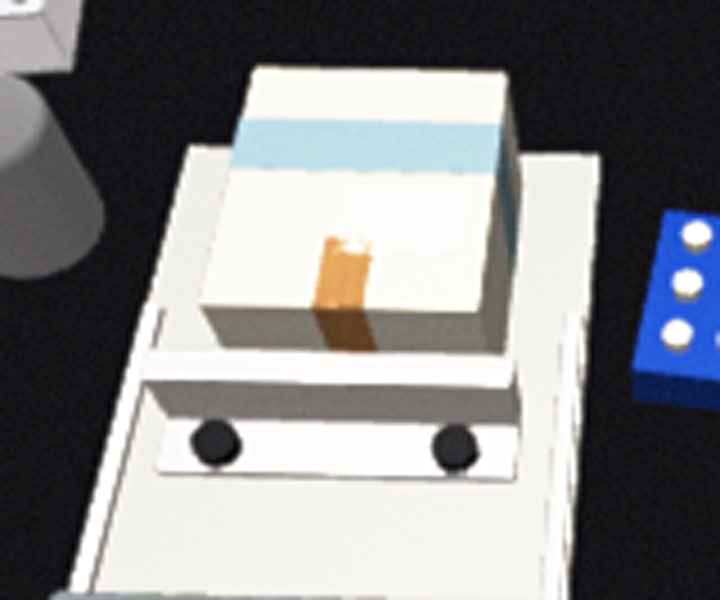

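The carton's far end is at x ≈ 149 mm and the stop face at about 148 mm, so they meet with no visible gap. It lies flat (top at 0.112), square to within 0.2°, with y at about +10 mm. The bystanders haven't moved beyond measurement noise, and the gripper is clear.

```bash
python3 - <<'E'
from h import *
bot.hand_in(); print(sensors.get_obs()["t"])
E
```

```text
the job is handed in; nothing more can be done
the job is handed in; nothing more can be done
```

The carton is lying on its side, home against the back stop, and I handed the job in at about 22 s of the 72 s allowed. The hand-in reports no verdict.

**What I did:** I took the farthest of the three lookalikes, about 471 mm from the base. I slid it with both fingers to the deck's front edge and seated its foot with a low push. Then I tipped it over that edge onto the deck and pushed it on until the force jumped at the stop.

**Last checks that agreed:**
- **Position:** the carton lies flat with its top at 0.112 m, square to about 0.2°. It is 8–12 mm off the centre line and didn't move when the gripper backed off.
- **Home against the stop:** the carton's far end measured about 149 mm and the stop face about 148 mm, with no visible gap.
- **Force:** the highest push force I read was about 10–11 N, but I only read it at the end of each move, so a brief peak could have been missed.
- **Bystanders:** rack, bottle, jar and tips stayed within about 5 mm of their starting positions, which is camera noise.

**Not certain:**
- **Paddle:** I couldn't see it. I infer it is pressed in from the force jump and the closed gap.
- **Carton's foot at the deck edge:** the cameras put the carton at about -52 to -53 mm when it should read -50 mm there. That is roughly the 2 mm calibration error and inside the -57 mm limit.
- **Tilt while sliding:** it leaned about 1.5–2.4° while being pushed, well under the 0.2 rad limit.

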